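# Lock the sole press with its spring cotter

## Task

Swing the hinged steel bar of the sole press fully down, so that its fork straddles the stud, then lock it: pick up the loose spring cotter and push its straight leg through the stud's cross hole, above the bar, until the bow snaps around the stud. Let go of the cotter and leave the other things on the bench where they are.

Things in the scene. Friction and masses are not known exactly. Their poses are not given: they have to be found in the camera images.
- stud_hole (a point): Centre of the cross hole in the press's upright steel stud (30 mm diameter, top face 17 mm above this point), 117 mm above the bench. The hole runs level, right through the stud, along this point's x axis; it is 12 mm wide (y) and 10 mm high (z). Its z is up; the bar's hinge lies 200 mm from the stud along its +y, 15 mm lower than the hole.
- press: Grey sole press, fixed to the bench. Origin on the bench under the stud's axis, same axes as stud_hole. Around the stud it has only a foot 18 mm high (x -75 to 75 mm, y -40 to 225 mm). Under the bar a wooden shoe last lies along x (-118 to +123 mm), 80 mm wide, centred at y +105 mm, its flat top 87 mm above the bench.
- bar (a joint): Hinge of the steel clamp bar, rad: 0 is fully down (a stop; its top face is then level, 8 mm below the hole's centre), positive is swung up; starts at 0.5 to 0.95. It stays where left; a light push closes it. The bar is 30 mm wide, 14 mm thick; its axis lies along stud_hole's x. Its free end, 233 mm from the hinge, is a fork 62 mm wide; its open slot, 38 mm wide, starts 172 mm from the hinge.
- bar_top (a point): Point on the middle of the clamp bar's top face, 115 mm from the hinge axis; moves with the bar. Its z is the top face's outward normal, its -y points along the bar to the fork.
- clip: Spring cotter: R-shaped steel clip, 144 mm long, 110 to 185 g, flat on the bench on either side. Head: dark steel block 40 mm long (x), 28 mm wide (y), 14 mm high (z), gripped across its width. Origin: centre of the head's underside; z up, x along the straight leg. The leg enters the hole first; snapped home, the stud's axis is at clip x = +65 mm, where the bow's bulge holds it.
- leg_tip (a point): Tip of the cotter's straight leg, at x +124, y 0, z +3.5 mm of the clip, on the leg's centre line; same axes as the clip. The leg is 7 mm thick, its last 12 mm only 4 mm thick.
- bow (a joint): Spread of the cotter's springy bow, rad: 0 at rest. The bow, 7 mm thick, lies beside the leg on its +y side at the leg's height and ends in a flared tip at clip x +103, y +23 mm. Pushing it over the stud spreads it to about 0.1 and takes some 5 to 10 N along the leg; then it snaps back to under 0.04 by itself.
- driver: Bystander: screwdriver, 160 mm long, lying down; it may lie on either side of the bench. Origin under its middle.
- hammer: Bystander: hammer, 260 mm, lying on the right.
- brush: Bystander: brush, 200 mm, lying on the left.
- tin: Bystander: low closed steel tin, 84 mm diameter, 45 mm high, origin at the centre of its underside.
- jar: Bystander: closed jar, 76 mm diameter, 100 mm high, origin at the centre of its underside.
- heel: Bystander: black rubber heel, 77 by 56 by 24 mm, lying flat.
- loose_last: Bystander: loose wooden shoe last, 240 mm long, 58 mm high, lying sole down.

How it is judged:
By the outcome, as a careful person would: the job done as asked, in the order asked, and still so for the second after the job is handed in, with the robot touching nothing.
It also fails if it takes over 59 s, if anything falls off the work surface, if the arm or the gripper's body presses on something with over 40 N, if the wrist force passes 120 N, or if a joint passes its speed limit or range.

## Robot

A 6-joint arm with a two-finger parallel gripper is mounted at the origin on the work surface. World frame = base frame: x ahead of the robot, y to its left, z up, the work surface at z = 0. Lengths are in m, angles in rad, forces in N, time in s.
With the tool pointing down it reaches from about 0.275 to 0.85 m from the base axis. Payload 5.2 kg.
Tool frame: the origin (TCP) lies at the very end of the fingers, on their centre line; the grasp point (between the pads) lies 19 mm behind it; z points along the fingers, y is the line along which they close (so a half turn about z gives the same grasp; the last joint's range is limited). The gripper opens to 85 mm and grips with 20 to 120 N. Pads are 22 mm wide; open, the fingers measure 114 mm over their backs; the gripper's body (76 mm by 85 mm) begins 54 mm behind the grasp point. The pads swing forward as they close: fully open they stand 13 mm farther back than shut.
Start: joints at [-1.538, 0.259, 1.535, -0, 1.348, -0.203], TCP at [0.129, -0.535, 0.231] pointing down, gripper open.
Joint ranges: [-3.14, 3.14], [-0.91, 2.08], [0.19, 2.58], [-1.22, 4.36], [0.22, 2.71], [-3.12, 3.12]. Speed limits (rad/s): [2.57, 2.57, 3.14, 3.14, 3.14, 3.14].

## Interface

Orientations are given as a rotation vector (axis times angle).
In Python, from station import robot gives the robot as it stands.
- The arm moves only by the tool carry_out, never from a script. Its argument "commands" is a list of rows, each a list of 3 entries, a list of its own where there are three numbers: the shift along the tool's x, y, z scaled (see below), then the turn, a rotation vector about the tool's x, y, z scaled (see below), then the closure, from 0 (fully open) to 1 (shut). In form: [[[tx, ty, tz], [wx, wy, wz], jaw], ...]. A call has 1 to 8 rows; each row is the pose to reach, as a shift and turn from the pose commanded when the call began, along the tool's axes at that moment; what a row does not reach only later rows make up. The controller multiplies each number of a shift by 10 cm and each number of a turn by 90 degrees. A row lasts 1/10 s, in which the tool goes at most 50 mm and 8.59 degrees, less where a joint would pass 70% of its speed; a pose out of reach is approached as far as the arm can. A call with a number of a shift or a turn outside -1 to 1 is refused whole. A call with a gripper value outside its range is refused whole. The fingers move at their own pace and stop on an object; "force" is the grip in N (left out, the last holds). Time passes only in rows, so rows that repeat a pose let the fingers close. It gives the time, the measured TCP pose, the force, the opening and the grip force at its end, in the units of the state.
- robot.get_state(): the state, without advancing time (a new reading comes with each control period).
- robot.capture(name): name is "side" or "top" or "wrist"; returns a dict with "pixels" (480x640x3 uint8, red, green, blue), "fx", "fy", "cx", "cy" (pixels), "origin" and "attitude" of the camera in the world. Camera axes: x right, y up, looking along -z (the intrinsics and any distortion apply to the point x, -y, -z); pixel columns grow to the right and rows downward; lengths in m; the calibration is good to about 2 mm. The wrist camera is an equidistant fisheye: a pixel r from the principal point sees the ray r / f radians off the axis. A picture is of the moment at which its call begins. There is no depth.
- robot.finish_job(): hands the job in; it is judged then, once.
The state is a dict: "clock": time; "qpos": joint angles; "joint_vel": joint speeds; "joint_efforts": joint torques, N m; "tcp_pos": TCP position; "ee_rot": TCP orientation; "force": force on the tool from outside, world axes, zero at the start; "torque": the same for the moment, N m; "grip_width": finger opening in m; "grip_force": force on a finger pad.
Only numpy, scipy, OpenCV 4.12 (cv2) and the standard library are available. Lean on these libraries where they do the work, as an engineer would, in place of code of your own. Each camera call takes 0.05 s, during which the arm holds its last target. There are 200 camera calls.

## Working session

There is one attempt and no reset: what is moved stays moved. The work goes in short steps, Python scripts to look and compute and a tool call to move; the robot and the scene stay as the last step left them, time stands still between calls to the robot, and variables do not carry over. Pictures are saved under pics/ and viewed, at most 10 in all, crops included, and the job is handed in when it is done.

Besides the shell and the picture viewer there is one more tool, called after "Call:" as name(argument=value, ...), one argument or row to a line, values as JSON. carry_out: Moves the arm, as the interface text tells. Its arguments: {"type":"object","properties":{"commands":{"type":"array","items":{"type":"array"}},"force":{"type":"number"}},"required":["commands"]}

```bash
ls; mkdir -p pics
cat > h.py <<'E'
import numpy as np, cv2, json
from scipy.spatial.transform import Rotation as R
from station import robot
def save(n,f):
    c=robot.capture(n); cv2.imwrite(f'pics/{f}.png',c['pixels'][:,:,::-1]); 
    np.save(f'pics/{f}.npy',np.array([c],dtype=object),allow_pickle=True); return c
E
python3 - <<'E'
from h import *
s=robot.get_state(); print({k:np.round(v,4).tolist() for k,v in s.items()})
for n in ['side','top','wrist']:
    c=save(n,n+'0'); print(n,{k:(v if np.isscalar(v) else np.round(v,4).tolist()) for k,v in c.items() if k!='pixels'})
E
```

```text
pics
{'clock': 0.0, 'qpos': [-1.5378, 0.2593, 1.5361, -0.0, 1.348, -0.2028], 'joint_vel': [0.0006, -0.0007, -0.0004, 0.0001, 0.0001, -0.0006], 'joint_efforts': [0.0004, -44.6035, -29.057, -0.0003, 0.0118, 0.0], 'tcp_pos': [0.1285, -0.5342, 0.2305], 'ee_rot': [-3.118, -0.3694, -0.0002], 'force': [-0.1792, -1.0865, -0.3129], 'torque': [0.0026, 0.0375, -0.0224], 'grip_force': 0.0, 'grip_width': 0.0852}
side {'fx': 465.9567286069379, 'fy': 465.9567286069379, 'cx': 314.8220734763527, 'cy': 242.22612251028465, 'origin': [0.4574, 0.9357, 1.1131], 'attitude': [0.0795, -1.0864, -2.8571]}
top {'fx': 433.7487617604458, 'fy': 433.7487617604458, 'cx': 320.92816678453283, 'cy': 241.85600779609248, 'origin': [0.3955, -0.0018, 1.315], 'attitude': [0.0848, -0.0973, -1.5737]}
wrist {'fx': 371.64829954431775, 'fy': 371.64829954431775, 'cx': 326.2845142665032, 'cy': 239.45532189500682, 'origin': [0.2001, -0.5172, 0.3729], 'attitude': [-0.2477, 0.1969, -1.3233]}
```

View pics/top0.png

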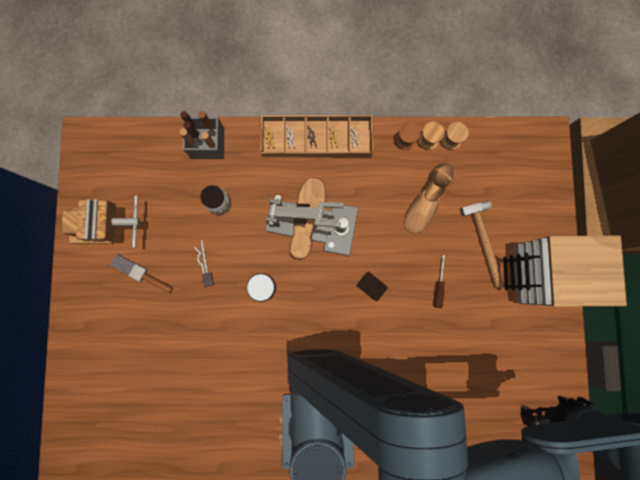

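View pics/side0.png

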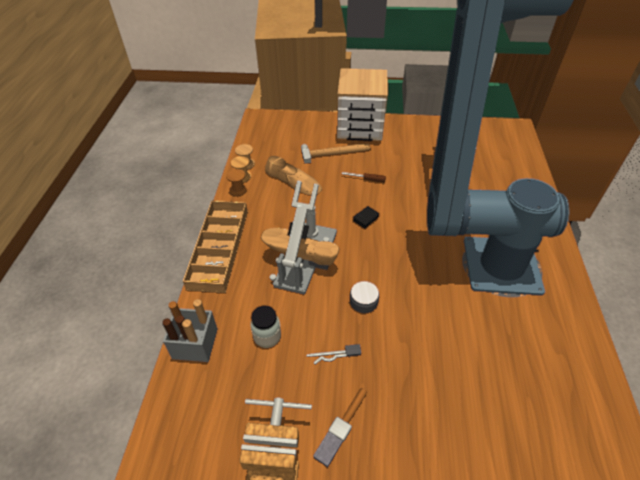

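The top view shows the clip at about (206,265), with its head near (208,280) and its leg pointing up. The press stud is near (342,227) and the hinge near (275,213). In the side view the clip is at (335,354) with its head at (352,350), and the raised fork is near (307,190). I'll enlarge both areas.

Run:
```python
import cv2,numpy as np
t=cv2.imread('pics/top0.png');s=cv2.imread('pics/side0.png')
def cr(im,x,y,w,h,W,H): return cv2.resize(im[y:y+h,x:x+w],(W,H),interpolation=cv2.INTER_CUBIC)
a=cr(t,260,170,100,100,400,400)      # x4
b=cr(s,255,170,100,130,400,520)[:400]
c=cr(t,185,235,50,25*2,200,200); d=cr(s,300,335,75,37,400,197)
o=np.zeros((600,800,3),np.uint8); o[:400,:400]=a;o[:400,400:]=b;o[400:,:200]=c;o[400:597,400:]=d
cv2.imwrite('pics/combo.png',o)
```

```text
(no output)
```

View pics/combo.png

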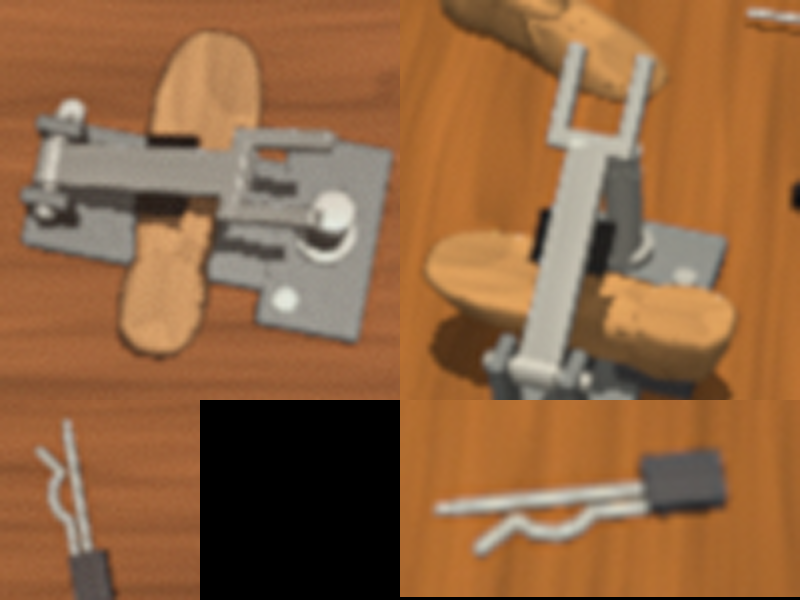

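The crops show the stud top at top-view (343.8,222.5), the hinge at about (273,210), and the leg tip at top (202,240.5) and side (307,355). The bow lies on the left (+y) side of the leg. Next I triangulate.

```bash
cat >> h.py <<'E'
def ray(c,u,v):
    x,y=(u-c['cx'])/c['fx'],(v-c['cy'])/c['fy']
    if c.get('fish'):
        r=np.hypot(x,y); d=np.array([x*np.sinc(r/np.pi),y*np.sinc(r/np.pi),np.cos(r)])
    else: d=np.array([x,y,1.])
    d=R.from_rotvec(c['attitude']).apply(d*[1,-1,-1]); return np.array(c['origin']),d/np.linalg.norm(d)
def load(f):
    c=np.load(f'pics/{f}.npy',allow_pickle=True)[0]; c['fish']=f.startswith('w'); return c
def tri(obs):
    A=0;b=0
    for f,u,v in obs:
        o,d=ray(load(f),u,v); P=np.eye(3)-np.outer(d,d); A=A+P; b=b+P@o
    p=np.linalg.solve(A,b); res=[np.linalg.norm(np.cross(p-ray(load(f),u,v)[0],ray(load(f),u,v)[1])) for f,u,v in obs]
    return p,np.round(res,4)
def onz(f,u,v,z):
    o,d=ray(load(f),u,v); return o+d*(z-o[2])/d[2]
def proj(c,p):
    q=R.from_rotvec(c['attitude']).inv().apply(np.array(p)-c['origin'])*[1,-1,-1]
    if c.get('fish'):
        n=np.hypot(q[0],q[1]); t=np.arctan2(n,q[2]); xy=q[:2]/n*t
    else: xy=q[:2]/q[2]
    return np.round([c['cx']+c['fx']*xy[0],c['cy']+c['fy']*xy[1]],1)
# commands: shift units (of 100 mm) in current tool axes to world target
def shift(target,rot=None):
    s=robot.get_state(); r=R.from_rotvec(s['ee_rot'])
    t=r.inv().apply(np.array(target)-s['tcp_pos'])/0.1
    w=np.zeros(3) if rot is None else (r.inv()*rot).as_rotvec()/(np.pi/2)
    return t.round(3),w.round(3)
E
python3 - <<'E'
from h import *
np.set_printoptions(precision=4,suppress=True)
print('tip',tri([('top0',202,240.5),('side0',306.9,355.3)]))
print('stud top',onz('top0',343.75,222.5,.134))
print('hinge',onz('top0',273,210,.102))
print('foot corners',onz('top0',260+392/4,170+150/4,.018),onz('top0',260+357/4,170+340/4,.018))
print('head front',onz('top0',207.5,273,.007))
print('head c',tri([('top0',208,280),('side0',353.1,350.6)]))
# reach of arms: camera offset in tool frame
s=robot.get_state();r=R.from_rotvec(s['ee_rot']);c=load('wrist0')
print('cam in tool',r.inv().apply(c['origin']-s['tcp_pos']),(r.inv()*R.from_rotvec(c['attitude'])).as_matrix(), r.as_matrix())
for f,a,b in [('top0',(320+260*0+260,0),0)]: pass
E
```

```text
tip (array([0.5553, 0.3495, 0.0006]), array([0.001, 0.001]))
stud top [ 0.5864 -0.0748  0.134 ]
hinge [0.6283 0.1237 0.102 ]
foot corners [ 0.6511 -0.1258  0.018 ] [ 0.5064 -0.0973  0.018 ]
head front [0.455  0.3287 0.007 ]
head c (array([0.4351, 0.3273, 0.0044]), array([0.001, 0.001]))
cam in tool [ 0.0736 -0.0002 -0.1422] [[ 0.0013  0.9571  0.2897]
 [ 1.     -0.0012 -0.0003]
 [ 0.      0.2897 -0.9571]] [[ 0.9723  0.2336 -0.    ]
 [ 0.2336 -0.9723  0.0014]
 [ 0.0003 -0.0014 -1.    ]]
```

The numbers hold up: the tip is near bench height, the foot is 0.148 m wide against 0.15 m stated, and stud to hinge is 0.203 m against 0.2 m. Next I check the bar angle and plan the flight to above it.

Run:
```python
from h import *
np.set_printoptions(precision=4,suppress=True)
p,r=tri([('top0',342,214.4),('side0',307.5,182.9)]); print('fork',p,r)
yd=np.array([.203,.979,0]); h=np.array([.586,-.075,.102])+.2*yd; d=p-h; print('theta',np.arctan2(d[2],-d@yd),np.linalg.norm(d))
T=h-.092*yd; T[2]=.33; print(T); print(shift(T))
```

```text
fork [ 0.5914 -0.0644  0.2353] [0.0007 0.0007]
theta 0.6158228170180762 0.2308639681509207
[0.6079 0.0307 0.33  ]
(array([ 5.982, -4.376, -0.985]), array([0., 0., 0.]))
```

Call:
carry_out(
  commands=[
    [[0.5, -0.37, -0.3], [0, 0, 0], 0.5],
    [[1, -0.73, -0.6], [0, 0, 0], 1],
    [[1, -0.73, -0.6], [0, 0, 0], 1],
    [[1, -0.73, -0.6], [0, 0, 0], 1],
  ],
)

```text
clock: 0.55
tcp_pos: [0.2112, -0.4385, 0.294]
ee_rot: [3.115, 0.375, 0.003]
force: [0.2, -0.5, 0.1]
grip_width: 0.0282
grip_force: 0.0
```

Call:
carry_out(
  commands=[
    [[0.5, -0.37, 0], [0, 0, 0], 1],
    [[1, -0.73, 0], [0, 0, 0], 1],
    [[1, -0.73, 0], [0, 0, 0], 1],
    [[1, -0.73, 0], [0, 0, 0], 1],
  ],
)

```text
clock: 0.95
tcp_pos: [0.2901, -0.344, 0.2909]
ee_rot: [-3.118, -0.375, -0.001]
force: [-0.6, -0.3, 0.1]
grip_width: -0.0
grip_force: 0.0
```

Call:
carry_out(
  commands=[
    [[0.5, -0.37, 0], [0, 0, 0], 1],
    [[1, -0.73, 0], [0, 0, 0], 1],
    [[1, -0.73, 0], [0, 0, 0], 1],
    [[1, -0.73, 0], [0, 0, 0], 1],
  ],
)

```text
clock: 1.35
tcp_pos: [0.37, -0.2508, 0.2909]
ee_rot: [-3.119, -0.374, 0.0]
force: [-0.2, -1.1, -0.1]
grip_width: 0.0002
grip_force: 0.0
```

Call:
carry_out(
  commands=[
    [[0.5, -0.37, 0], [0, 0, 0], 1],
    [[1, -0.73, 0], [0, 0, 0], 1],
    [[1, -0.73, 0], [0, 0, 0], 1],
    [[1, -0.73, 0], [0, 0, 0], 1],
  ],
)

```text
clock: 1.75
tcp_pos: [0.4503, -0.1572, 0.2907]
ee_rot: [-3.119, -0.373, 0.001]
force: [0.8, -0.7, -0.5]
grip_width: 0.0002
grip_force: 0.0
```

Call:
carry_out(
  commands=[
    [[0.5, -0.37, 0], [0, 0, 0], 1],
    [[1, -0.73, 0], [0, 0, 0], 1],
    [[1, -0.73, 0], [0, 0, 0], 1],
    [[1, -0.73, 0], [0, 0, 0], 1],
  ],
)

```text
clock: 2.15
tcp_pos: [0.5306, -0.0634, 0.2905]
ee_rot: [-3.119, -0.372, 0.001]
force: [-0.7, 0.5, -0.2]
grip_width: -0.0001
grip_force: 0.0
```

```bash
python3 -c "
from h import *
save('wrist','w1')"
```

Call:
carry_out(
  commands=[
    [[0.5, -0.37, 0], [0, 0, 0], 1],
    [[0.97, -0.73, 0], [0, 0, 0], 1],
    [[0.97, -0.73, 0], [0, 0, 0], 1],
    [[0.97, -0.73, 0], [0, 0, 0], 1],
  ],
)

```text
clock: 2.6
tcp_pos: [0.6075, 0.0299, 0.2904]
ee_rot: [3.119, 0.371, -0.002]
force: [-0.7, 0.6, -0.2]
grip_width: 0.0002
grip_force: 0.0
```

Call:
carry_out(
  commands=[
    [[0, 0, 0.4], [0, 0, 0], 1],
    [[0, 0, 0.7], [0, 0, 0], 1],
    [[0, 0, 0.9], [0, 0, 0], 1],
    [[0, 0, 1], [0, 0, 0], 1],
  ],
)

```text
clock: 3.0
tcp_pos: [0.6046, 0.0276, 0.1891]
ee_rot: [3.12, 0.366, -0.007]
force: [0.0, -0.5, -0.1]
grip_width: 0.0002
grip_force: 0.0
```

Call:
carry_out(
  commands=[
    [[0, 0, 0.1], [0, 0, 0], 1],
    [[0, 0, 0.2], [0, 0, 0], 1],
    [[0, 0, 0.3], [0, 0, 0], 1],
    [[0, 0, 0.4], [0, 0, 0], 1],
    [[0, 0, 0.5], [0, 0, 0], 1],
    [[0, 0, 0.6], [0, 0, 0], 1],
    [[0, 0, 0.7], [0, 0, 0], 1],
    [[0, 0, 0.75], [0, 0, 0], 1],
  ],
)

```text
clock: 3.8
tcp_pos: [0.6061, 0.0307, 0.1148]
ee_rot: [-3.119, -0.37, 0.003]
force: [-0.2, -1.0, 2.3]
grip_width: -0.0001
grip_force: 1.2
```

Call:
carry_out(
  commands=[
    [[0, 0, 0.02], [0, 0, 0], 1],
    [[0, 0, 0.03], [0, 0, 0], 1],
    [[0, 0, 0.04], [0, 0, 0], 1],
    [[0, 0, 0.05], [0, 0, 0], 1],
    [[0, 0, 0.05], [0, 0, 0], 1],
  ],
)

```text
clock: 4.3
tcp_pos: [0.6066, 0.0307, 0.1114]
ee_rot: [-3.12, -0.37, -0.0]
force: [-1.2, -0.2, 0.9]
grip_width: 0.0
grip_force: 0.5
```

Call:
carry_out(
  commands=[
    [[0, 0, 0.01], [0, 0, 0], 1],
    [[0, 0, 0.02], [0, 0, 0], 1],
    [[0, 0, 0.02], [0, 0, 0], 1],
  ],
)

```text
clock: 4.6
tcp_pos: [0.6067, 0.0306, 0.1092]
ee_rot: [3.12, 0.369, 0.0]
force: [0.0, -0.6, 1.2]
grip_width: 0.0004
grip_force: 0.6
```

Call:
carry_out(
  commands=[
    [[0, 0, 0.01], [0, 0, 0], 1],
    [[0, 0, 0.02], [0, 0, 0], 1],
    [[0, 0, 0.02], [0, 0, 0], 1],
  ],
)

```text
clock: 4.9
tcp_pos: [0.6068, 0.0306, 0.109]
ee_rot: [3.119, 0.37, 0.002]
force: [-5.9, -0.3, 12.4]
grip_width: 0.0
grip_force: 6.0
```

Call:
carry_out(
  commands=[
    [[0, 0, -0.1], [0, 0, 0], 1],
    [[0, 0, -0.6], [0, 0, 0], 1],
    [[0, 0, -1], [0, 0, 0], 1],
    [[0, 0, -1], [0, 0, 0], 1],
    [[0, 0, -1], [0, 0, 0], 1],
  ],
)

```text
clock: 5.4
tcp_pos: [0.6075, 0.0306, 0.2086]
ee_rot: [3.119, 0.37, 0.005]
force: [-0.3, -0.4, -1.0]
grip_width: 0.0001
grip_force: 0.0
```

```bash
python3 -c "
from h import *
save('wrist','w2');save('top','top1');save('side','side1')
a=cv2.imread('pics/w2.png');b=cv2.imread('pics/w1.png')
t=cv2.imread('pics/top1.png')[170:270,260:360];s=cv2.imread('pics/side1.png')[190:300,255:355]
o=np.zeros((600,800,3),np.uint8)
o[:300,:400]=cv2.resize(a,(400,300));o[:300,400:]=cv2.resize(b,(400,300))
o[300:,:300]=cv2.resize(t,(300,300),interpolation=2);o[300:,400:700]=cv2.resize(s,(300,300),interpolation=2)
cv2.imwrite('pics/combo2.png',o)"
```

```text
(no output)
```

View pics/combo2.png

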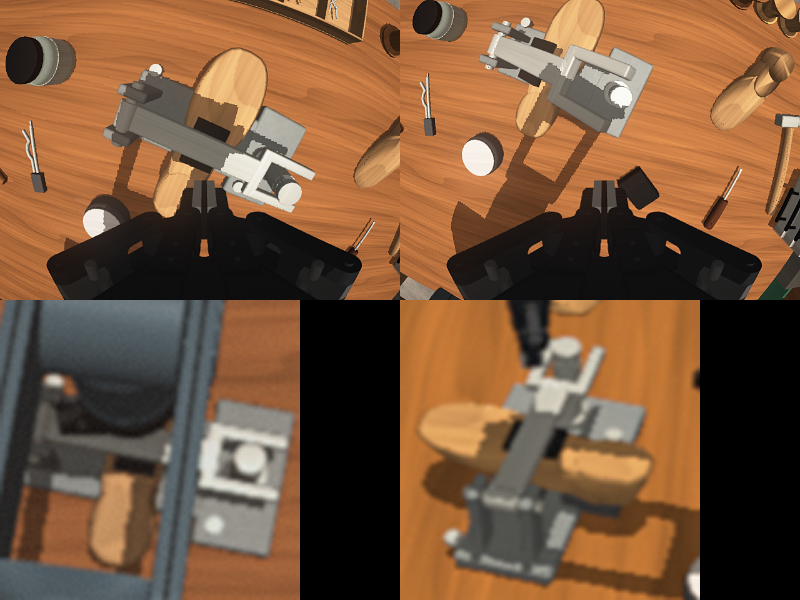

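Call:
carry_out(
  commands=[
    [[-0.1, -0.4, -0.1], [0, 0, 0], 0.5],
    [[-0.23, -0.83, -0.1], [0, 0, 0], 0],
    [[-0.23, -0.83, -0.1], [0, 0, 0], 0],
    [[-0.23, -0.83, -0.1], [0, 0, 0], 0],
  ],
)

```text
clock: 5.95
tcp_pos: [0.5639, 0.1067, 0.2161]
ee_rot: [-3.119, -0.373, 0.003]
force: [0.6, -0.5, 0.4]
grip_width: 0.0577
grip_force: 0.0
```

Call:
carry_out(
  commands=[
    [[-0.1, -0.4, -0.1], [0, 0, 0], 0],
    [[-0.23, -0.83, -0.1], [0, 0, 0], 0],
    [[-0.23, -0.83, -0.1], [0, 0, 0], 0],
    [[-0.23, -0.83, -0.1], [0, 0, 0], 0],
  ],
)

```text
clock: 6.35
tcp_pos: [0.5232, 0.181, 0.2266]
ee_rot: [3.119, 0.371, -0.001]
force: [0.1, -0.4, -0.4]
grip_width: 0.0855
grip_force: 0.0
```

Call:
carry_out(
  commands=[
    [[-0.1, -0.4, 0], [0, 0, 0], 0],
    [[-0.23, -0.83, 0], [0, 0, 0], 0],
    [[-0.23, -0.83, 0], [0, 0, 0], 0],
    [[-0.23, -0.83, 0], [0, 0, 0], 0],
  ],
)

```text
clock: 6.75
tcp_pos: [0.4821, 0.2558, 0.2268]
ee_rot: [3.119, 0.37, -0.0]
force: [-0.1, -0.1, -0.5]
grip_width: 0.0852
grip_force: 0.0
```

Call:
carry_out(
  commands=[
    [[-0.1, -0.4, 0], [0, 0, 0], 0],
    [[-0.23, -0.83, 0], [0, 0, 0], 0],
    [[-0.23, -0.83, 0], [0, 0, 0], 0],
    [[-0.23, -0.83, 0], [0, 0, 0], 0],
  ],
)

```text
clock: 7.15
tcp_pos: [0.4407, 0.331, 0.227]
ee_rot: [3.119, 0.37, 0.0]
force: [-0.1, -0.4, 0.5]
grip_width: 0.0856
grip_force: 0.0
```

```bash
python3 -c "
from h import *
save('wrist','w3')
s=robot.get_state();print(s['tcp_pos'],s['ee_rot'])"
```

```text
[0.44102993 0.33043305 0.22699513] [3.11886729e+00 3.67667250e-01 3.37976560e-04]
```

View pics/w3.png

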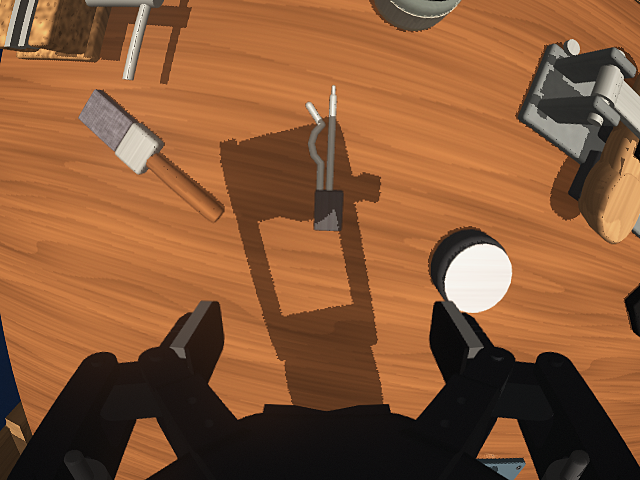

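The bar is down and the fork straddles the stud. In w3 the clip's leg tip is at (333,87), the head spans (315–342, 191–230), and the bow is on the left (+y). The stud top is at w2 ≈(464,304) and w1 ≈(349,152).

Run:
```python
from h import *
np.set_printoptions(precision=4,suppress=True)
im=cv2.imread('pics/w3.png')[70:245,290:370]
a=cv2.resize(im,(320,600),interpolation=2)[:, :]  # scale 4x3.43
w2=cv2.resize(cv2.imread('pics/w2.png')[230:360,360:520],(480,390),interpolation=2)
o=np.zeros((600,800,3),np.uint8);o[:,:320]=a;o[:390,320:]=w2
cv2.imwrite('pics/combo3.png',o)
print('tip',tri([('top0',202,240.5),('side0',306.9,355.3),('w3',333,87)]), onz('w3',333,87,.0035))
print('tip 2', tri([('top0',202,240.5),('w3',333,87)]))
H=[onz('w3',u,v,z) for u,v,z in [(315,191,.014),(341,191,.014),(316,230,.014),(342,230,.014)]]; print(H,np.mean(H,0))
print('head tri',tri([('top0',208,280),('side0',353.1,350.6),('w3',328,210)]))
print('stud',tri([('w1',349,152),('w2',464,304)]),tri([('top0',343.75,222.5),('w2',464,304),('w1',349,152)]),onz('w2',464,304,.134),onz('w1',349,152,.134))
```

```text
tip (array([0.5554, 0.3503, 0.0012]), array([0.0015, 0.001 , 0.0014])) [0.5555 0.3517 0.0035]
tip 2 (array([ 0.556 ,  0.3518, -0.0079]), array([0.0008, 0.0008]))
[array([0.4529, 0.3448, 0.014 ]), array([0.4588, 0.3204, 0.014 ]), array([0.415 , 0.3349, 0.014 ]), array([0.421 , 0.3098, 0.014 ])] [0.4369 0.3275 0.014 ]
head tri (array([0.4352, 0.3274, 0.0043]), array([0.0011, 0.0009, 0.0003]))
stud (array([ 0.591 , -0.069 ,  0.1336]), array([0.002, 0.002])) (array([ 0.5888, -0.0725,  0.1265]), array([0.003 , 0.0018, 0.0042])) [ 0.5927 -0.07    0.134 ] [ 0.5893 -0.0677  0.134 ]
```

View pics/combo3.png

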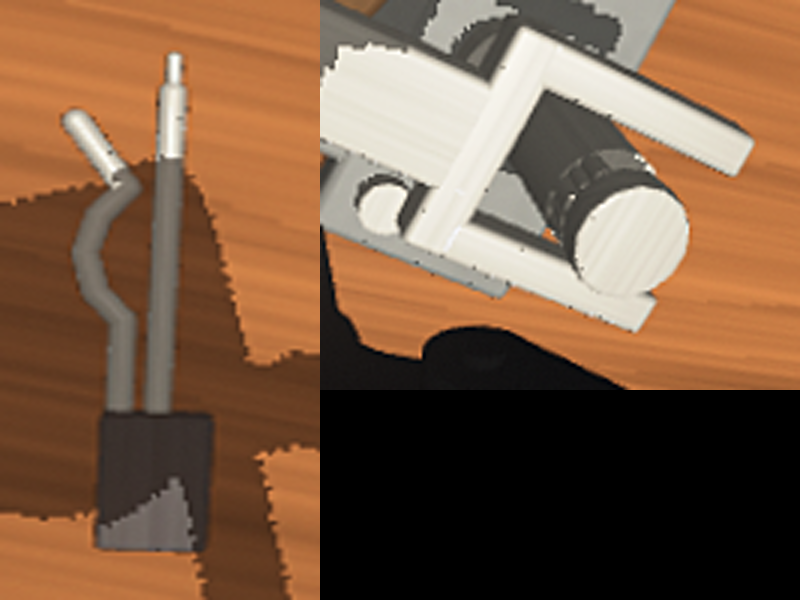

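The refined tip in w3 is at (333.8,86), the head corners are at (314.5–343, 190–230.4), and the stud top in w2 is at (464,310). The fingers clear the tin and brush by about 45 mm, so I grasp the head.

Call:
carry_out(
  commands=[
    [[-0.05, 0.02, 0.4], [0, 0, 0], 0],
    [[-0.05, 0.02, 0.8], [0, 0, 0], 0],
    [[-0.05, 0.02, 1], [0, 0, 0], 0],
    [[-0.05, 0.02, 1], [0, 0, 0], 0],
  ],
)

```text
clock: 7.6
tcp_pos: [0.4345, 0.3257, 0.124]
ee_rot: [3.117, 0.365, -0.01]
force: [-0.7, 0.5, 0.6]
grip_width: 0.0855
grip_force: 0.0
```

Call:
carry_out(
  commands=[
    [[0, 0, 0.4], [0, 0, 0], 0],
    [[0, 0, 0.7], [0, 0, 0], 0],
    [[0, 0, 0.9], [0, 0, 0], 0],
    [[0, 0, 0.9], [0, 0, 0], 0],
  ],
)

```text
clock: 8.0
tcp_pos: [0.4353, 0.3271, 0.036]
ee_rot: [3.119, 0.367, -0.005]
force: [-0.4, 0.6, 0.6]
grip_width: 0.0854
grip_force: 0.0
```

Run:
```python
from h import *
np.set_printoptions(precision=4,suppress=True)
s=robot.get_state(); print(s['tcp_pos'],s['force'])
print('shift',shift([.436,.3275,.002]))
print('leg at head',onz('w3',329.5,189.5,.0035),'tip',onz('w3',333.75,86,.0035))
print('stud',tri([('w1',349,152),('w2',464,310)]),onz('w2',464,310,.134))
```

```text
[0.4353 0.3271 0.036 ] [-0.39    0.6495  0.558 ]
shift (array([ 0.009, -0.002,  0.34 ]), array([0., 0., 0.]))
leg at head [0.4559 0.331  0.0035] tip [0.5566 0.3512 0.0035]
stud (array([ 0.5903, -0.0678,  0.1403]), array([0.0009, 0.0009])) [ 0.5884 -0.0718  0.134 ]
```

Call:
carry_out(
  commands=[
    [[0.01, 0, 0.15], [0, 0, 0.02], 0],
    [[0.01, 0, 0.28], [0, 0, 0.02], 0],
    [[0.01, 0, 0.34], [0, 0, 0.02], 0],
    [[0.01, 0, 0.34], [0, 0, 0.02], 0],
  ],
)

```text
clock: 8.4
tcp_pos: [0.4363, 0.3287, 0.0033]
ee_rot: [3.125, 0.321, -0.001]
force: [0.0, -0.8, 0.4]
grip_width: 0.0858
grip_force: 0.0
```

Call:
carry_out(
  commands=[
    [[0, 0, 0], [0, 0, 0], 0.6],
    [[0, 0, 0], [0, 0, 0], 1],
    [[0, 0, 0], [0, 0, 0], 1],
    [[0, 0, 0], [0, 0, 0], 1],
    [[0, 0, 0], [0, 0, 0], 1],
    [[0, 0, 0], [0, 0, 0], 1],
  ],
  force=70,
)

```text
clock: 9.0
tcp_pos: [0.4367, 0.3293, 0.0041]
ee_rot: [-3.125, -0.321, -0.002]
force: [-1.3, 0.5, 6.4]
grip_width: 0.0257
grip_force: 69.5
```

Call:
carry_out(
  commands=[
    [[0, 0, -0.2], [0, 0, 0], 1],
    [[0, 0, -0.6], [0, 0, 0], 1],
    [[0, 0, -1], [0, 0, 0], 1],
    [[0, 0, -1], [0, 0, 0], 1],
  ],
)

```text
clock: 9.4
tcp_pos: [0.4395, 0.3308, 0.1086]
ee_rot: [-3.122, -0.321, -0.015]
force: [0.5, 0.2, -0.6]
grip_width: 0.0261
grip_force: 69.2
```

Call:
carry_out(
  commands=[
    [[-0.1, 0.4, -0.3], [0, 0, 0], 1],
    [[-0.22, 0.9, -0.6], [0, 0, 0], 1],
    [[-0.22, 0.9, -0.6], [0, 0, 0], 1],
    [[-0.22, 0.9, -0.6], [0, 0, 0], 1],
  ],
)

```text
clock: 9.8
tcp_pos: [0.4333, 0.2354, 0.1637]
ee_rot: [-3.125, -0.316, -0.002]
force: [0.1, -0.1, -1.8]
grip_width: 0.0261
grip_force: 69.5
```

Call:
carry_out(
  commands=[
    [[-0.1, 0.4, 0], [0, 0, 0], 1],
    [[-0.22, 0.9, 0], [0, 0, 0], 1],
    [[-0.22, 0.9, 0], [0, 0, 0], 1],
    [[-0.22, 0.9, 0], [0, 0, 0], 1],
  ],
)

```text
clock: 10.2
tcp_pos: [0.4293, 0.1437, 0.1621]
ee_rot: [-3.125, -0.316, 0.003]
force: [-0.1, -0.0, -0.6]
grip_width: 0.0259
grip_force: 69.7
```

Call:
carry_out(
  commands=[
    [[-0.1, 0.4, 0], [0, 0, 0], 1],
    [[-0.22, 0.9, 0], [0, 0, 0], 1],
    [[-0.22, 0.9, 0], [0, 0, 0], 1],
    [[-0.22, 0.9, 0], [0, 0, 0], 1],
  ],
)

```text
clock: 10.6
tcp_pos: [0.4266, 0.0517, 0.1627]
ee_rot: [-3.124, -0.318, 0.001]
force: [-0.5, -0.1, -0.6]
grip_width: 0.0257
grip_force: 69.9
```

Call:
carry_out(
  commands=[
    [[-0.1, 0.4, 0], [0, 0, 0.06], 1],
    [[-0.22, 0.9, 0], [0, 0, 0.13], 1],
    [[-0.22, 0.9, 0], [0, 0, 0.2], 1],
    [[-0.22, 0.9, 0], [0, 0, 0.255], 1],
    [[-0.22, 0.9, 0], [0, 0, 0.255], 1],
    [[-0.22, 0.9, 0], [0, 0, 0.255], 1],
  ],
)

```text
clock: 11.2
tcp_pos: [0.4234, -0.0396, 0.163]
ee_rot: [-3.127, 0.3, 0.001]
force: [-0.1, -0.3, -1.2]
grip_width: 0.0256
grip_force: 69.9
```

Run:
```python
from h import *
np.set_printoptions(precision=4,suppress=True)
save('wrist','w4'); save('side','side4'); save('top','top4')
s=robot.get_state(); print(s['tcp_pos'],s['ee_rot'],R.from_rotvec(s['ee_rot']).as_matrix())
```

```text
[ 0.4232 -0.0402  0.1632] [-3.1267  0.3023  0.0003] [[ 0.9815 -0.1916 -0.0002]
 [-0.1916 -0.9815  0.0003]
 [-0.0002 -0.0003 -1.    ]]
```

View pics/w4.png

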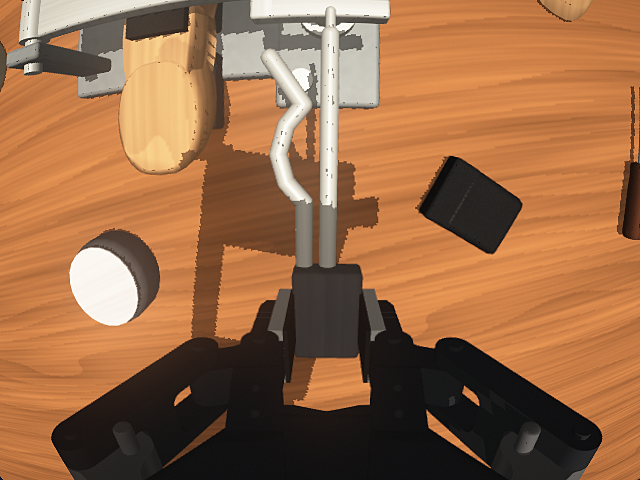

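w4 shows the clip held square, with the head at (293–362, 265–357), the leg tip at (331,10) and the bow on the left. The stud is out of frame. I'll rise and sidestep so that one picture shows both the tip and the stud.

Call:
carry_out(
  commands=[
    [[0.1, -0.2, -0.4], [0, 0, 0], 1],
    [[0.3, -0.4, -0.8], [0, 0, 0], 1],
    [[0.3, -0.4, -1], [0, 0, 0], 1],
    [[0.3, -0.4, -1], [0, 0, 0], 1],
    [[0.3, -0.4, -1], [0, 0, 0], 1],
    [[0.3, -0.4, -1], [0, 0, 0], 1],
  ],
)

```text
clock: 11.95
tcp_pos: [0.459, -0.0077, 0.2616]
ee_rot: [-3.126, 0.307, 0.005]
force: [0.2, -0.4, -1.2]
grip_width: 0.0259
grip_force: 70.0
```

Run:
```python
from h import *
save('wrist','w5'); save('side','side5')
s=robot.get_state(); print(s['tcp_pos'],s['ee_rot'])
a=cv2.imread('pics/w5.png')[0:300,240:500]; b=cv2.imread('pics/side4.png')[200:290,270:370]
o=np.zeros((600,800,3),np.uint8); o[:600,:520]=cv2.resize(a,(520,600),interpolation=2); o[:252,520:800]=cv2.resize(b,(280,252),interpolation=2)
cv2.imwrite('pics/combo5.png',o)
```

```text
[ 0.4592609  -0.00788801  0.26175419] [-3.12595233  0.30800078  0.0048103 ]
```

View pics/combo5.png

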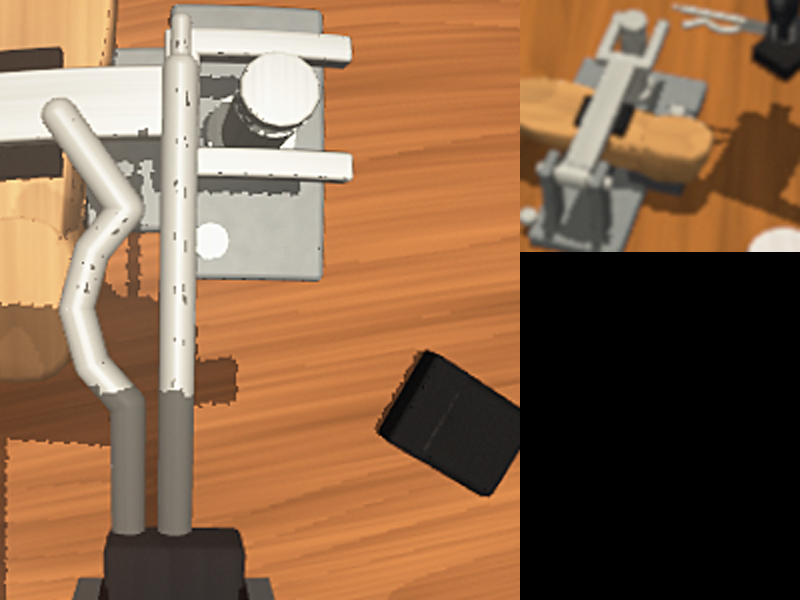

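The picture (w5 pixels) shows the stud top circle centred at (379.8,45.2), the leg tip at (330,7.5), the leg step at (330,27.5) and the bottom edge of the head's front face at v≈264. The fork arms run level in the image, so the yaw is aligned. Now I solve for the offsets in the tool frame.

Run:
```python
from h import *
from scipy.optimize import least_squares as ls
np.set_printoptions(precision=4,suppress=True)
s=robot.get_state(); r=R.from_rotvec(s['ee_rot']); t=np.array(s['tcp_pos']); c=load('w5')
print('yaw',np.degrees(np.arctan2(r.as_matrix()[1,0],r.as_matrix()[0,0])), 'tool z',r.as_matrix()[:,2])
def toolray(u,v):
    o,d=ray(c,u,v); return r.inv().apply(o-t), r.inv().apply(d)
def at(u,v,z):
    o,d=toolray(u,v); return o+d*(z-o[2])/d[2]
for z in (-.004,-.001,.002): print('leg depth',z,'tip',at(330,7.5,z),'step',at(330,27.5,z),'base',at(327.5,264,z+.0035))
o,d=ray(c,379.8,45.2); st=o+d*(.134-o[2])/d[2]; print('stud world',st,'tool',r.inv().apply(st-t))
print('stud tri',tri([('w5',379.8,45.2),('w2',464,310)]),tri([('w5',379.8,45.2),('w2',464,310),('w1',349,152)]))
# bar edges for yaw: fork near arm lower edge
for u,v in [(200,180),(350,180),(200,150),(345,152)]: print(onz('w5',240+u/2,v/2,.109))
```

```text
yaw -11.254388270283982 tool z [-0.003   0.0008 -1.    ]
leg depth -0.004 tip [ 0.1207  0.0011 -0.004 ] step [ 0.1126  0.0011 -0.004 ] base [ 0.0201  0.0004 -0.0005]
leg depth -0.001 tip [ 0.1218  0.0011 -0.001 ] step [ 0.1134  0.0011 -0.001 ] base [0.0189 0.0004 0.0025]
leg depth 0.002 tip [0.1228 0.0011 0.002 ] step [0.1143 0.0011 0.002 ] base [0.0178 0.0004 0.0055]
stud world [ 0.586  -0.0718  0.134 ] tool [0.1372 0.038  0.1273]
stud tri (array([ 0.5869, -0.0729,  0.131 ]), array([0.0006, 0.0006])) (array([ 0.588 , -0.0704,  0.1342]), array([0.0025, 0.0014, 0.003 ]))
[ 0.5602 -0.0385  0.109 ]
[ 0.5508 -0.0973  0.109 ]
[ 0.572  -0.0409  0.109 ]
[ 0.5624 -0.0975  0.109 ]
```

Run:
```python
from h import *
print(shift([.4423,-.0423,.118]))
```

```text
(array([-0.095,  0.371,  1.438]), array([0., 0., 0.]))
```

Call:
carry_out(
  commands=[
    [[-0.1, 0.2, 0], [0, 0, 0], 1],
    [[-0.1, 0.37, 0.4], [0, 0, 0], 1],
    [[-0.1, 0.37, 0.8], [0, 0, 0], 1],
    [[-0.1, 0.37, 1], [0, 0, 0], 1],
    [[-0.1, 0.37, 1], [0, 0, 0], 1],
  ],
)

```text
clock: 12.55
tcp_pos: [0.4402, -0.0417, 0.1597]
ee_rot: [-3.124, 0.309, 0.013]
force: [0.3, 0.4, -1.5]
grip_width: 0.0256
grip_force: 69.9
```

Call:
carry_out(
  commands=[
    [[0, 0, 0.2], [0, 0, 0], 1],
    [[0, 0, 0.35], [0, 0, 0], 1],
    [[0, 0, 0.42], [0, 0, 0], 1],
    [[0, 0, 0.42], [0, 0, 0], 1],
    [[0, 0, 0.42], [0, 0, 0], 1],
    [[0, 0, 0.42], [0, 0, 0], 1],
  ],
)

```text
clock: 13.15
tcp_pos: [0.4441, -0.0426, 0.1223]
ee_rot: [3.126, -0.307, 0.003]
force: [0.1, 0.5, -1.2]
grip_width: 0.0259
grip_force: 70.0
```

Run:
```python
from h import *
s=robot.get_state(); print(s['tcp_pos'],s['ee_rot'],s['force'],shift([.4423,-.0423,.118],R.from_euler('xz',[np.pi,np.radians(-11.25)])))
c=save('side','side6'); a=cv2.imread('pics/side6.png')[190:240,285:365]
cv2.imwrite('pics/combo6.png',cv2.resize(a,(800,500),interpolation=2))
```

```text
[ 0.4440755  -0.0425531   0.12230027] [ 3.12602444e+00 -3.07348982e-01  2.86788627e-03] [ 0.10690811  0.54291542 -1.16062022] (array([-0.018,  0.001,  0.043]), array([ 0.   , -0.001,  0.   ]))
```

View pics/combo6.png

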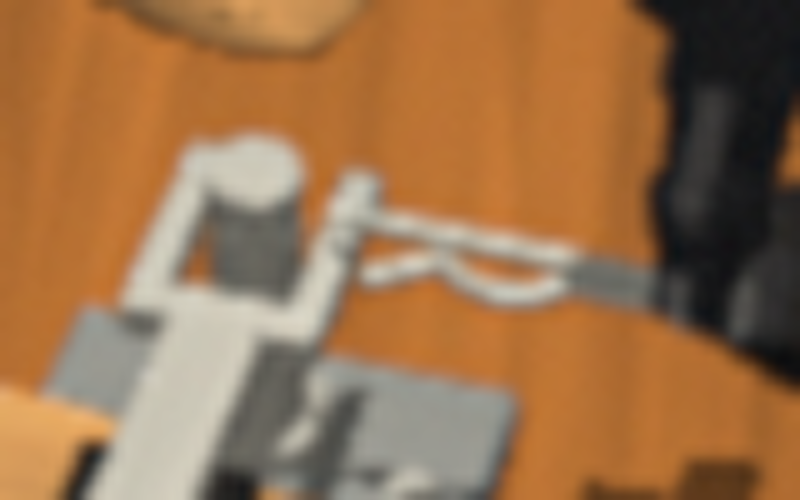

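side6 shows the leg in line with the stud, just short of it above the fork arm. I lower to hole height and advance slowly, watching the force.

Call:
carry_out(
  commands=[
    [[0, 0, 0.03], [0, 0, 0], 1],
    [[0, 0, 0.043], [0, 0, 0], 1],
    [[0, 0, 0.043], [0, 0, 0], 1],
    [[0, 0, 0.043], [0, 0, 0], 1],
  ],
)

```text
clock: 13.6
tcp_pos: [0.4433, -0.0423, 0.117]
ee_rot: [-3.126, 0.308, 0.0]
force: [0.4, 0.2, -1.5]
grip_width: 0.0261
grip_force: 70.0
```

Call:
carry_out(
  commands=[
    [[0.02, 0, 0], [0, 0, 0], 1],
    [[0.04, 0, 0], [0, 0, 0], 1],
    [[0.06, 0, 0], [0, 0, 0], 1],
    [[0.08, 0, 0], [0, 0, 0], 1],
    [[0.1, 0, 0], [0, 0, 0], 1],
    [[0.1, 0, 0], [0, 0, 0], 1],
  ],
)

```text
clock: 14.2
tcp_pos: [0.4535, -0.0444, 0.117]
ee_rot: [3.126, -0.308, 0.0]
force: [0.2, -0.1, -1.6]
grip_width: 0.0262
grip_force: 70.0
```

Call:
carry_out(
  commands=[
    [[0.02, 0, 0], [0, 0, 0], 1],
    [[0.04, 0, 0], [0, 0, 0], 1],
    [[0.05, 0, 0], [0, 0, 0], 1],
    [[0.05, 0, 0], [0, 0, 0], 1],
  ],
)

```text
clock: 14.6
tcp_pos: [0.4582, -0.0453, 0.117]
ee_rot: [3.126, -0.308, 0.0]
force: [0.1, -0.2, -1.9]
grip_width: 0.0255
grip_force: 70.0
```

Call:
carry_out(
  commands=[
    [[0.02, 0, -0.008], [0, 0, 0], 1],
    [[0.04, 0, -0.008], [0, 0, 0], 1],
    [[0.06, 0, -0.008], [0, 0, 0], 1],
    [[0.08, 0, -0.008], [0, 0, 0], 1],
    [[0.08, 0, -0.008], [0, 0, 0], 1],
  ],
)

```text
clock: 15.1
tcp_pos: [0.4662, -0.0469, 0.1178]
ee_rot: [3.126, -0.308, 0.0]
force: [0.4, 0.2, -1.5]
grip_width: 0.0264
grip_force: 70.0
```

Call:
carry_out(
  commands=[
    [[0.02, 0, 0], [0, 0, 0], 1],
    [[0.04, 0, 0], [0, 0, 0], 1],
    [[0.06, 0, 0], [0, 0, 0], 1],
    [[0.06, 0, 0], [0, 0, 0], 1],
  ],
)

```text
clock: 15.5
tcp_pos: [0.4721, -0.0481, 0.1178]
ee_rot: [3.126, -0.308, 0.0]
force: [0.4, -0.6, -0.7]
grip_width: 0.0255
grip_force: 70.0
```

Call:
carry_out(
  commands=[
    [[0.03, 0, 0], [0, 0, 0], 1],
    [[0.06, 0, 0], [0, 0, 0], 1],
    [[0.09, 0, 0], [0, 0, 0], 1],
    [[0.12, 0, 0], [0, 0, 0], 1],
    [[0.12, 0, 0], [0, 0, 0], 1],
  ],
)

```text
clock: 16.0
tcp_pos: [0.4841, -0.0505, 0.1179]
ee_rot: [3.126, -0.308, 0.001]
force: [-1.0, -0.1, -0.9]
grip_width: 0.026
grip_force: 70.0
```

Call:
carry_out(
  commands=[
    [[0.03, 0, 0], [0, 0, 0], 1],
    [[0.06, 0, 0], [0, 0, 0], 1],
    [[0.08, 0, 0], [0, 0, 0], 1],
    [[0.08, 0, 0], [0, 0, 0], 1],
  ],
)

```text
clock: 16.4
tcp_pos: [0.4912, -0.0514, 0.1175]
ee_rot: [-3.126, 0.307, 0.001]
force: [-0.7, 2.7, -2.3]
grip_width: 0.0259
grip_force: 69.9
```

Call:
carry_out(
  commands=[
    [[0.03, 0, 0], [0, 0, 0], 1],
    [[0.06, 0, 0], [0, 0, 0], 1],
    [[0.08, 0, 0], [0, 0, 0], 1],
    [[0.08, 0, 0], [0, 0, 0], 1],
  ],
)

```text
clock: 16.8
tcp_pos: [0.4993, -0.0528, 0.1176]
ee_rot: [-3.126, 0.307, 0.0]
force: [-0.4, 4.9, -1.5]
grip_width: 0.0258
grip_force: 69.9
```

Call:
carry_out(
  commands=[
    [[0.03, 0, 0], [0, 0, 0], 1],
    [[0.06, 0, 0], [0, 0, 0], 1],
    [[0.08, 0, 0], [0, 0, 0], 1],
    [[0.08, 0, 0], [0, 0, 0], 1],
  ],
)

```text
clock: 17.2
tcp_pos: [0.5075, -0.0541, 0.1177]
ee_rot: [-3.125, 0.307, -0.001]
force: [2.1, 6.0, -0.4]
grip_width: 0.0256
grip_force: 69.9
```

Call:
carry_out(
  commands=[
    [[0.03, 0, 0], [0, 0, 0], 1],
    [[0.06, 0, 0], [0, 0, 0], 1],
    [[0.08, 0, 0], [0, 0, 0], 1],
    [[0.08, 0, 0], [0, 0, 0], 1],
  ],
)

```text
clock: 17.6
tcp_pos: [0.5165, -0.0568, 0.1182]
ee_rot: [3.126, -0.308, 0.005]
force: [4.3, 4.2, -1.8]
grip_width: 0.0258
grip_force: 69.9
```

Call:
carry_out(
  commands=[
    [[0.02, 0, 0], [0, 0, 0], 1],
    [[0.04, 0, 0], [0, 0, 0], 1],
    [[0.06, 0, 0], [0, 0, 0], 1],
    [[0.06, 0, 0], [0, 0, 0], 1],
  ],
)

```text
clock: 18.0
tcp_pos: [0.5215, -0.0585, 0.1179]
ee_rot: [3.125, -0.308, 0.002]
force: [1.9, 0.3, -0.9]
grip_width: 0.026
grip_force: 69.9
```

Call:
carry_out(
  commands=[
    [[0.02, 0, 0], [0, 0, 0], 1],
    [[0.04, 0, 0], [0, 0, 0], 1],
    [[0.04, 0, 0], [0, 0, 0], 1],
    [[0.04, 0, 0], [0, 0, 0], 1],
  ],
)

```text
clock: 18.4
tcp_pos: [0.5245, -0.0586, 0.1177]
ee_rot: [3.126, -0.308, -0.001]
force: [0.1, -0.6, -1.3]
grip_width: 0.0259
grip_force: 70.0
```

Call:
carry_out(
  commands=[
    [[0, 0, 0], [0, 0, 0], 0.5],
    [[0, 0, 0], [0, 0, 0], 0.2],
    [[0, 0, 0], [0, 0, 0], 0],
    [[0, 0, 0], [0, 0, 0], 0],
    [[0, 0, 0], [0, 0, 0], 0],
    [[0, 0, 0], [0, 0, 0], 0],
  ],
)

```text
clock: 19.0
tcp_pos: [0.5247, -0.0585, 0.1178]
ee_rot: [3.126, -0.308, 0.0]
force: [0.2, -0.4, 0.5]
grip_width: 0.0856
grip_force: 0.0
```

Call:
carry_out(
  commands=[
    [[0, 0, -0.3], [0, 0, 0], 0],
    [[0, 0, -0.7], [0, 0, 0], 0],
    [[0, 0, -1], [0, 0, 0], 0],
    [[0, 0, -1], [0, 0, 0], 0],
    [[0, 0, -1], [0, 0, 0], 0],
  ],
)

```text
clock: 19.5
tcp_pos: [0.525, -0.0586, 0.2183]
ee_rot: [3.126, -0.308, 0.002]
force: [0.9, -0.6, -0.2]
grip_width: 0.0851
grip_force: 0.0
```

Run:
```python
from h import *
save('wrist','w7'); save('side','side7')
a=cv2.imread('pics/w7.png'); b=cv2.imread('pics/side7.png')[170:290,255:375]
o=np.zeros((600,800,3),np.uint8); o[:480,:500]=a[:,70:570]; o[:300,500:]=cv2.resize(b,(300,300),interpolation=2)
cv2.imwrite('pics/combo7.png',o)
```

```text
(no output)
```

View pics/combo7.png

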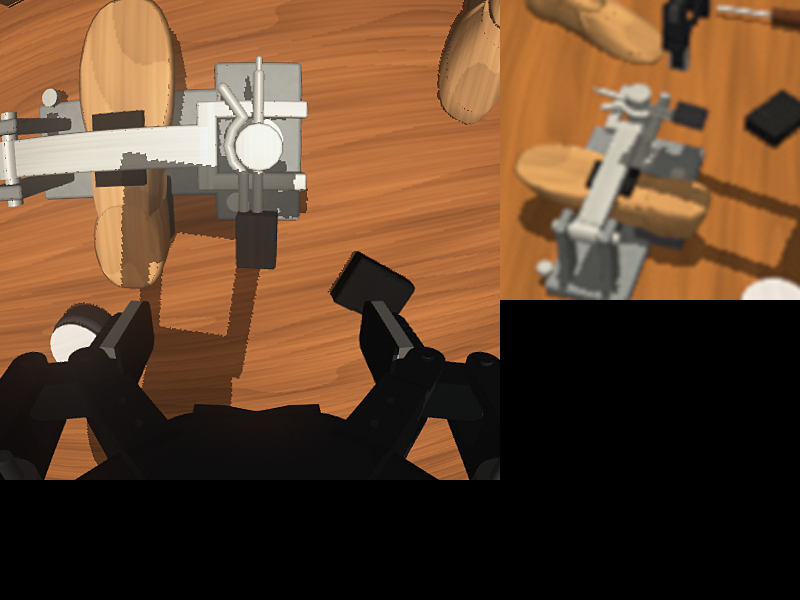

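The final picture shows the leg through the stud, with its tip at (260,60) beyond it. The bow's bulge hugs the stud at (235,140), the bar is level and the gripper is clear. I'm handing the job in.

```bash
python3 -c "
from h import *
print(robot.finish_job())"
```

```text
the job is handed in; nothing more can be done
None
```

The bar is fully down with its fork around the stud, the cotter is snapped home through the cross hole and released, and the job was handed in at about 20 s of the 59 s limit, with nothing else touched.

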